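# Tuck the melter's front cover under the lapped rear leaf and hold it down

### The job

The chocolate melter is loaded, so close it up: take the loose steel front cover off the granite slab by its handle, tuck its edge under the raised lap of the rear cover leaf without lifting that leaf, and lower it into the recess so that it lies flat on the red seal. Press it down firmly and finish while still holding it pressed there, so that I can close the catches; do not move the mould, the blue scraper or the bowl.

Things in the scene. Friction and masses are not known exactly. Their poses are not given: they have to be found in the camera images.
- cover: Loose steel front cover, flat sheet 170 (x) by 256 (y) by 4 mm, about 0.4 kg, starts on the slab. Origin: centre of its underside, z up. Black bar handle over the centre: 120 mm long along y, 14 mm square, its middle 38 mm above the underside, on 12 mm posts at y -50 and +50 mm. Symmetric: either 256 mm edge may go under the lap.
- melter: Fixed white chocolate melter. Origin on the worktop under the front cover's place; x points from control panel to hinge, z up. Box: x -115 to 285, y -170 to 170 mm, steel deck on top, 156 mm high. Recess in the deck: x -89 to 238, y -134 to 134 mm, 6 mm deep; its floor is a red seal round the pan (pan opening x -70 to 215, y -110 to 110 mm).
- seat (a point): Where the front cover's origin belongs when it lies flat on the seal: melter x 0, y 0, z 150 mm, axes as the melter's. Play there: 6 mm each side, 4 mm to the front, 10 mm to the back. To get in, the cover goes under the lap back edge first, tilted 3 to 6 degrees so that its front edge passes over the deck; then the front comes down. The seal wants a push of 10 N or more.
- rear_leaf (a joint): Rear leaf's hinge (rad): 0 = shut, grows as its near edge lifts; only its weight (0.32 kg) keeps it down. 3 mm sheet, 256 mm wide, hinge at melter x 246, z 159 mm. Panel on the seal from x 237 to 95 mm, then a step up to the lap, x 95 to 60 mm, underside 10 mm above the seal; a lip flares up from there to x 48, z 168 mm. Black knob at x 165 mm, 20 mm high.
- lap_edge (a point): Middle of the lap's near edge, on its underside, where the flared lip begins: melter x 60, y 0, z 160 mm when the leaf is shut.
- slab: Granite slab, fixed, 450 by 320 mm, 30 mm thick. Origin: on the worktop under about the middle of where the cover lies; spans x -120 to +330, y -160 to +160 mm. Slab and melter stand side by side, either one on the left.
- mould: Clear plastic praline mould 135 by 275 by 24 mm on the slab, beyond the cover as seen from the robot; leave alone. Origin: centre of its underside.
- scraper: Flat blue plastic bowl scraper, 85 by 125 by 8 mm, on the worktop at the right; leave alone. Origin: centre of its underside.
- bowl: Grey mixing bowl, 200 mm across, 95 mm high, with callets and a blue spatula, on the worktop at the left; leave alone. Origin: centre of its underside.

How it is judged:
At the end, for the whole second after the job is handed in: Cover flat (1 degree) in the recess, back edge under the lap (origin -8 to +13 mm in x, 9 mm in y of its place, under 2.5 mm above the seat), leaf down (0.015 rad), and still pressed by the fingers: over 8 N between cover and melter (its weight alone gives under 4.5 N) (x of cover in the frame of melter between -0.008 and 0.013 m and y of cover in the frame of melter between -0.009 and 0.009 m and z of cover in the frame of melter between 0.147 and 0.1525 m and angle between cover's own z axis and vertical below 0.018 rad and angle between the x axis of cover and the x axis of melter, either way round below 0.1 rad and value of joint rear_leaf below 0.015 rad and linear speed of cover below 0.01 m/s and contact force between cover and melter above 8 N and contact force between the fingers and cover above 2 N); the arm keeps its last pose, push and grip.
It fails at once if the rear leaf is lifted (more than 0.04 rad, 7 mm at its lap) (value of joint rear_leaf above 0.04 rad).
It fails at once if the mould is moved more than 15 mm (distance of mould from where it was at the start of the episode above 0.015 m).
It fails at once if the scraper is moved more than 15 mm (distance of scraper from where it was at the start of the episode above 0.015 m).
It fails at once if the bowl is moved more than 15 mm (distance of bowl from where it was at the start of the episode above 0.015 m).
It also fails if it takes over 42 s, if anything falls off the work surface, if the arm or the gripper's body presses on something with over 40 N, if the wrist force passes 120 N, or if a joint passes its speed limit or range.

### The arm

A 6-joint arm with a two-finger parallel gripper is mounted at the origin on the work surface. World frame = base frame: x ahead of the robot, y to its left, z up, the work surface at z = 0. Lengths are in m, angles in rad, forces in N, time in s.
With the tool pointing down it reaches from about 0.4 to 0.925 m from the base axis. Payload 12.5 kg.
Tool frame: the origin (TCP) lies midway between the tips of the shut fingers; the grasp point (between the pads) lies 19 mm behind it; z points along the fingers, x is the direction in which the jaws open and shut, and the axes are right-handed (so a half turn about z gives the same grasp; the last joint's range is limited). The gripper opens to 95 mm and grips with 3 to 60 N. Pads are 20 mm wide; open, the fingers measure 119 mm over their backs; the gripper's body (75 mm by 180 mm) begins 59 mm behind the grasp point.
Start: joints at [1.238, 0.491, 1.559, -0, 1.092, -0.106], TCP at [0.141, 0.609, 0.215] pointing down, gripper open.
Joint ranges: [-3.1, 3.1], [-0.84, 2.19], [0.05, 2.79], [-1.13, 4.28], [0.06, 2.93], [-2.69, 2.69]. Speed limits (rad/s): [2.22, 2.22, 2.79, 3.14, 3.14, 3.14].

### API

Orientations are given as a rotation vector (axis times angle).
In Python, from bench import arm, effector, readout, capture gives the robot as it stands. The module is installed in compiled form; this text tells all that it offers. Calls block until the motion is done:
- arm.move_to(position, orientation): joint-space move of the TCP to a pose.
- arm.line_to(position, rate=0.15, frame=None, f_stop=None): straight line of the TCP; frame=None keeps the orientation; rate is the mean speed in m/s. With f_stop (N) it stops when the force on the tool has changed by that much, and returns True; else False.
- arm.move_joints(angles): joint-space move.
- effector.open_gripper() and effector.clamp(): open the fingers fully, or close them until they stop; the grip force is fixed at half the most.
- arm.pause(seconds).
- arm.ik(position, orientation): joint angles nearest the present ones, or None.
- readout.sense(): the state.
- capture(name): name is "scene" or "side" or "wrist"; returns a dict with "img" (420x560x3 uint8, red, green, blue), "fx", "fy", "cx", "cy" (pixels), "D" ([k1, k2, p1, p2, k3] as OpenCV has them; the pictures are not rectified), "world_from_camera" (4x4, takes a point from camera to world coordinates). Camera axes: x right, y down, z forward; pixel columns grow to the right and rows downward; lengths in m; the calibration is good to about 2 mm. A picture is of the moment at which its call begins. There is no depth.
A pose or a line that the arm cannot do raises arm.MotionError and nothing moves.
- arm.sign_off(): hands the job in, once; it reports no verdict.
The state is a dict: "t": time; "joint_positions": joint angles; "dq": joint speeds; "joint_torque": joint torques, N m; "ee_pos": TCP position; "eef_rot": TCP orientation; "contact_force": force on the tool from outside, world axes, zero at the start; "ft_torque": the same for the moment, N m; "opening": opening from 0.0 (shut) to 1.0 (fully open).
Only numpy, scipy, OpenCV 4.12 (cv2) and the standard library are available. Lean on these libraries where they do the work, as an engineer would, in place of code of your own. Each camera call takes 0.05 s, during which the arm holds its last target. There are 200 camera calls.

## Working session

There is one attempt and no reset: what is moved stays moved. The work goes in short steps, each a Python script; the robot and the scene stay as the last script left them, time stands still between calls to the robot, and variables do not carry over. Pictures are saved under pics/ and viewed, about 8 in all and at most 12, crops included, and the job is handed in when it is done.

```bash
mkdir -p pics
python3 - <<'E'
from bench import arm, effector, readout, capture
import cv2, pickle
s=readout.sense(); print({k:s[k] for k in('t','ee_pos','eef_rot','contact_force','opening')})
d={n:capture(n) for n in('scene','side','wrist')}
pickle.dump(d,open('c0.pkl','wb'))
for n in d: 
    cv2.imwrite(f'pics/{n}0.png',d[n]['img'][:,:,::-1]); print(n,d[n]['world_from_camera'].round(3).tolist(),d[n]['fx'],d[n]['D'])
E
```

```text
{'t': 0.0, 'ee_pos': array([0.14041144, 0.60876662, 0.21405644]), 'eef_rot': array([ 2.45802210e+00,  1.95548657e+00, -1.53210610e-03]), 'contact_force': array([-0.31497317,  0.19223466,  0.13205212]), 'opening': 0.997807077748456}
scene [[0.978, -0.16, 0.132, 0.352], [-0.207, -0.713, 0.67, -1.204], [-0.013, -0.683, -0.73, 1.452], [0.0, 0.0, 0.0, 1.0]] 516.2067501692142 [-0.1879392  0.         0.         0.         0.       ]
side [[0.841, -0.261, 0.474, -0.184], [-0.541, -0.41, 0.734, -1.182], [0.003, -0.874, -0.486, 0.903], [0.0, 0.0, 0.0, 1.0]] 478.9042813700924 [0.05479865 0.         0.         0.         0.        ]
wrist [[0.225, 0.946, 0.233, 0.077], [0.974, -0.218, -0.057, 0.624], [-0.003, 0.24, -0.971, 0.383], [0.0, 0.0, 0.0, 1.0]] 314.861759943728 [-0.05765692  0.          0.          0.          0.        ]
```

View pics/scene0.png

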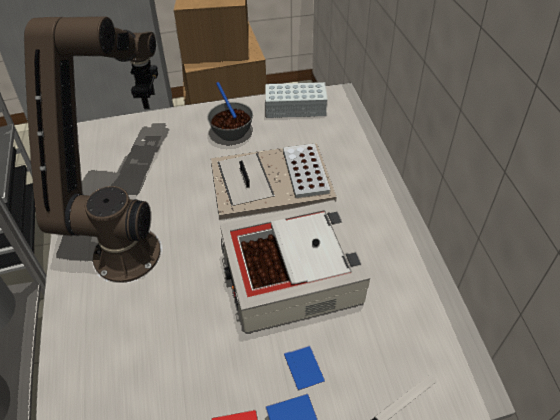

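View pics/side0.png

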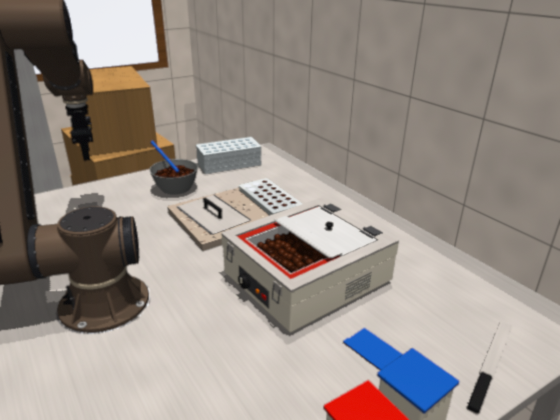

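The scene picture shows the slab with the cover at about (246,178) and its handle running from (241,163) to (248,187). The melter is nearer, with its knob at (316,242); in the side picture the knob is at (329,226) and the handle runs from (205,201) to (221,213). I'll work out rough positions, then look from above with the wrist camera.

```bash
cat > h.py <<'E'
import numpy as np, cv2, pickle
from scipy.spatial.transform import Rotation as R
def K(c): return np.array([[c['fx'],0,c['cx']],[0,c['fy'],c['cy']],[0,0,1.]])
def ray(c,px):
    u=cv2.undistortPoints(np.array([[px]],float),K(c),np.array(c['D'],float))[0,0]
    T=np.array(c['world_from_camera']); d=T[:3,:3]@[u[0],u[1],1]; return T[:3,3],d/np.linalg.norm(d)
def onz(c,px,z):
    o,d=ray(c,px); return o+d*(z-o[2])/d[2]
def tri(*cp):
    A=np.zeros((3,3));b=np.zeros(3)
    rs=[ray(c,p) for c,p in cp]
    for o,d in rs: P=np.eye(3)-np.outer(d,d);A+=P;b+=P@o
    x=np.linalg.solve(A,b); return x,max(np.linalg.norm((np.eye(3)-np.outer(d,d))@(x-o)) for o,d in rs)
def proj(c,X):
    T=np.linalg.inv(np.array(c['world_from_camera']))
    return cv2.projectPoints(np.array(X,float).reshape(-1,3),cv2.Rodrigues(T[:3,:3])[0],T[:3,3],K(c),np.array(c['D'],float))[0][:,0]
def down(yaw,pitch=0):
    "tool down, tool x (jaw axis) along world yaw; then pitched about horizontal axis across yaw (+ = front(-x of yaw) down)"
    return R.from_euler('z',yaw)*R.from_euler('y',pitch)*R.from_euler('x',np.pi)
E
python3 - <<'E'
from h import *
d=pickle.load(open('c0.pkl','rb'));S,D=d['scene'],d['side']
print('h1',tri((S,(241,163)),(D,(205,201))));print('h2',tri((S,(248,187)),(D,(221,213))))
print('knob',tri((S,(316,241)),(D,(329,226))))
for n,p in dict(c1=(220,160),c2=(255,153),c3=(272,197),c4=(236,205)).items(): print(n,onz(S,p,.034))
for n,p in dict(m1=(231,227),m2=(335,213),m3=(368,275),m4=(243,306)).items(): print(n,onz(S,p,.156))
E
```

```text
h1 (array([0.47259143, 0.31509963, 0.06017788]), np.float64(0.0018511941923864178))
h2 (array([0.47476524, 0.17543931, 0.06831923]), np.float64(0.004699213378336152))
knob (array([ 0.64465916, -0.21034528,  0.15766792]), np.float64(0.0026814378677463948))
c1 [0.39224703 0.38337939 0.034     ]
c2 [0.53954843 0.39352654 0.034     ]
c3 [0.56098409 0.13117301 0.034     ]
c4 [0.42128092 0.12009616 0.034     ]
m1 [ 0.38506345 -0.08822269  0.156     ]
m2 [ 0.73609073 -0.10312254  0.156     ]
m3 [ 0.76665231 -0.3700185   0.156     ]
m4 [ 0.37739238 -0.39594346  0.156     ]
```

View pics/wrist0.png

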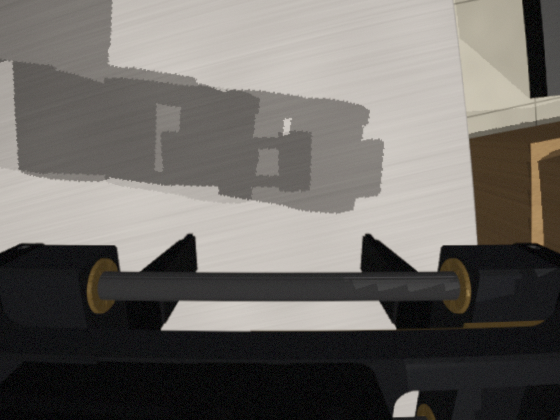

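```bash
cat >> h.py <<'E'
def rv(r): return r.as_rotvec()
E
python3 - <<'E'
from h import *
from bench import arm, effector, readout, capture
s=readout.sense(); c=pickle.load(open('c0.pkl','rb'))['wrist']
Rt=R.from_rotvec(s['eef_rot']); print('toolx',Rt.apply([1,0,0]),'cam in tool',Rt.inv().apply(c['world_from_camera'][:3,3]-s['ee_pos']))
for y in(0,np.pi):
    for p in([.47,.15,.36],[.50,-.3,.42],[.47,.24,.05],[.48,-.23,.17]):
        j=arm.ik(p,rv(down(y))); print(y,p,None if j is None else np.round(j,2))
E
```

```text
toolx [ 2.24819306e-01  9.74400100e-01 -8.51921989e-04] cam in tool [ 1.41324340e-04 -6.56392523e-02 -1.69292507e-01]
0 [0.47, 0.15, 0.36] [ 0.17  0.17  1.65 -0.    1.32  0.17]
0 [0.5, -0.3, 0.42] [-0.65  0.3   1.33 -0.    1.51 -0.65]
0 [0.47, 0.24, 0.05] [ 0.35  0.59  1.95 -0.    0.6   0.35]
0 [0.48, -0.23, 0.17] [-0.57  0.41  1.84 -0.    0.89 -0.57]
3.141592653589793 [0.47, 0.15, 0.36] None
3.141592653589793 [0.5, -0.3, 0.42] [-0.65  0.3   1.33  0.    1.51  2.49]
3.141592653589793 [0.47, 0.24, 0.05] None
3.141592653589793 [0.48, -0.23, 0.17] [-0.57  0.41  1.84  0.    0.89  2.57]
```

Run:
```python
from h import *
from bench import arm, effector, readout, capture
d={}
for n,p in dict(m1=[.55,-.32,.40],m2=[.45,-.29,.46],k1=[.52,.17,.34],k2=[.42,.14,.34]).items():
    arm.move_to(p,rv(down(0))); arm.pause(.2); d[n]=capture('wrist'); print(n,readout.sense()['t'])
    cv2.imwrite(f'pics/{n}.png',d[n]['img'][:,:,::-1])
pickle.dump(d,open('c1.pkl','wb'))
```

```text
m1 3.9917
m2 4.7917
k1 6.7917
k2 7.5417
```

Run:
```python
import cv2,numpy as np
for a,b,o in(('m1','m2','mm'),('k1','k2','kk')):
    cv2.imwrite(f'pics/{o}.png',np.vstack([cv2.imread(f'pics/{x}.png')[:300] for x in(a,b)]))
```

```text
(no output)
```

View pics/mm.png

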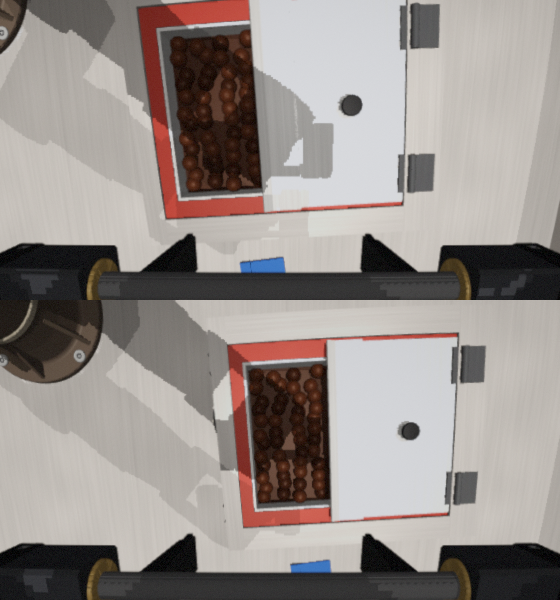

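View pics/kk.png

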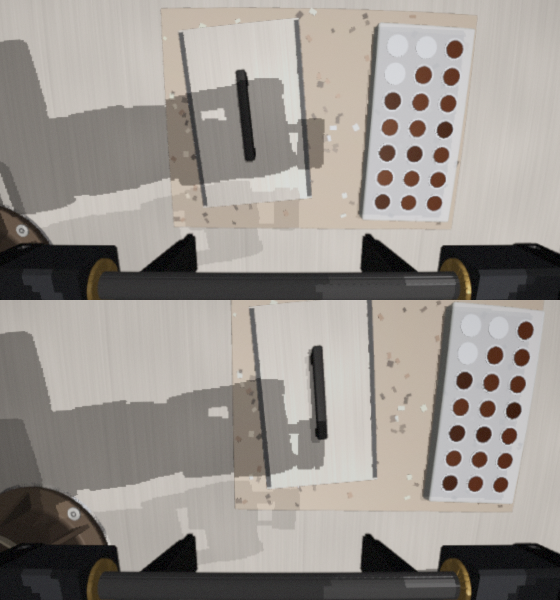

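The melter pair shows the recess's front corners at (138,7) and (165,219) in m1, and (228,45) and (243,228) in m2. The knob is at (351,105) and (410,131). The cover pair shows the handle from (241,71) to (250,159) in k1 and (316,47) to (322,138) in k2. I'll refine these by segmentation.

Run:
```python
from h import *
from scipy.optimize import least_squares
d=pickle.load(open('c1.pkl','rb'))
L={}
for n in('m1','m2'):
    hsv=cv2.cvtColor(d[n]['img'],cv2.COLOR_RGB2HSV); v=hsv[:,:,2]
    m=((hsv[:,:,1]>150)&((hsv[:,:,0]<6)|(hsv[:,:,0]>174))&(v>110)).astype(np.uint8); m[240:]=0
    k,lab,st,_=cv2.connectedComponentsWithStats(m,connectivity=8); m=lab==1+np.argmax(st[1:,4])
    x0,y0,w,h=st[1+np.argmax(st[1:,4]),:4]; print(n,x0,y0,w,h)
    ys=np.arange(y0+12,y0+h-12); xs=np.array([np.argmax(m[y]) for y in ys])
    cs=np.arange(x0+35,x0+w-12) if True else 0
    bot=np.array([np.max(np.nonzero(m[:,x])[0])+1 for x in cs]); top=np.array([np.min(np.nonzero(m[:,x])[0]) for x in cs])
    def fit(a,b):
        k=np.ones(len(a),bool)
        for _ in range(4): p=np.polyfit(a[k],b[k],1); r=b-np.polyval(p,a); k=abs(r)<max(1,2*np.std(r[k]))
        return p,k.sum(),len(a)
    pl,pb,pt=fit(ys,xs),fit(cs,bot),fit(cs,top); print(pl,pb,pt)
    def X(p,q): # x=p(y), y=q(x)
        x=(p[0]*q[1]+p[1])/(1-p[0]*q[0]); return x-.5,np.polyval(q,x)-.5
    L[n]=(X(pl[0],pt[0]),X(pl[0],pb[0])); print(n,L[n])
for i in(0,1): print('corner',tri((d['m1'],L['m1'][i]),(d['m2'],L['m2'][i])),[onz(d[n],L[n][i],.150) for n in('m1','m2')])
P=[-.089,.134],[-.089,-.134]
def W(q): return [[q[0]+np.cos(q[2])*x-np.sin(q[2])*y,q[1]+np.sin(q[2])*x+np.cos(q[2])*y,q[3]] for x,y in P]
f=lambda q:np.concatenate([(proj(d[n],W(q))-np.array(L[n])).ravel() for n in L])
r=least_squares(f,[.48,-.23,0,.15]); print('melter',r.x,r.fun.round(2))
q=r.x
for n in L: 
    k=proj(d[n],[q[0]+np.cos(q[2])*.165,q[1]+np.sin(q[2])*.165,.177]);print('knob pred',k)
# handle
B={}
for n in('k1','k2'):
    g=d[n]['img'].max(2); m=(g<62).astype(np.uint8); m[235:]=0; m[:,:180]=0; m[:,345:]=0
    k,lab,st,ce=cv2.connectedComponentsWithStats(m); 
    for i in range(1,k):
        if st[i,4]>300: 
            rr=cv2.minAreaRect(np.argwhere(lab==i)[:,::-1].astype(np.float32)); print(n,st[i],ce[i],rr)
```

```text
m1 139 0 124 218
(array([1.32040890e-01, 1.37307025e+02]), np.int64(193), 194) (array([-6.13859824e-02,  2.28806036e+02]), np.int64(77), 77) (array([-0.07262495, 17.09836357]), np.int64(74), 77)
m1 ((np.float64(137.73906949298492), np.float64(6.558757544707918)), (np.float64(165.67187801571654), np.float64(218.10541208352964)))
m2 228 39 102 188
(array([8.62636540e-02, 2.24442017e+02]), np.int64(164), 164) (array([-5.98124098e-02,  2.41291053e+02]), np.int64(55), 55) (array([-0.06652237, 60.81875902]), np.int64(55), 55)
m2 ((np.float64(227.8779272942708), np.float64(45.12651883367114)), (np.float64(243.49772531447618), np.float64(226.19696145124806)))
corner (array([ 0.38116521, -0.10357602,  0.155252  ]), np.float64(0.0007617198850279917)) [array([ 0.37924406, -0.10093742,  0.15      ]), array([ 0.38009762, -0.10297775,  0.15      ])]
corner (array([ 0.39639176, -0.36718759,  0.15554049]), np.float64(0.0002516937075093818)) [array([ 0.39425825, -0.36898419,  0.15      ]), array([ 0.39576846, -0.3686082 ,  0.15      ])]
melter [ 0.47616949 -0.23029414  0.05718806  0.15017379] [ 0.3   0.51  0.47  0.16 -0.36 -1.07 -0.5   0.37]
knob pred [[353.33434053 104.78429826]]
knob pred [[413.07188466 131.11757808]]
k1 [237  71  19  90 904] [245.15929204 116.34734513] ((245.37803649902344, 115.40245056152344), (90.11212921142578, 11.043153762817383), 83.6598129272461)
k2 [310  46  17  94 874] [318.50343249  91.33638444] ((317.9747009277344, 92.5953369140625), (92.88127136230469, 11.727117538452148), 86.42366790771484)
```

Run:
```python
from h import *
from scipy.optimize import least_squares
d=pickle.load(open('c1.pkl','rb'))
O={}
for n in('k1','k2'):
    g=d[n]['img'].max(2); m=(g<70).astype(np.uint8); m[235:]=0; m[:,:225]=0; m[:,345:]=0
    m=cv2.morphologyEx(m,cv2.MORPH_OPEN,np.ones((5,5),np.uint8))
    k,lab,st,ce=cv2.connectedComponentsWithStats(m); i=1+np.argmax(st[1:,4])
    O[n]=np.argwhere(lab==i)[:,::-1].astype(np.float32); print(n,st[i])
def rect(p):
    (c,(w,h),a)=cv2.minAreaRect(np.float32(p)); b=cv2.boxPoints((c,(w,h),a)); b=b[np.argsort(b[:,1])]
    t,bo=b[:2].mean(0),b[2:].mean(0); return np.r_[t,bo]
def ab(q):
    z=q[3];c,s=np.cos(q[2]),np.sin(q[2])
    return [[q[0]+c*x-s*y,q[1]+s*x+c*y,z+h] for x in(-.007,.007) for y in(-.06,.06) for h in(-.007,.007)]
f=lambda q:np.concatenate([rect(proj(d[n],ab(q)))-rect(O[n]) for n in O])
best=None
for x in(.46,.48): 
    r=least_squares(f,[x,.24,.05,.068],x_scale=[.01,.01,.05,.01],diff_step=1e-3)
    print('handle',r.x,r.fun.round(2),r.cost)
# cover edge corners at z .034
for n,ps in dict(k1=[(180,33),(296,20),(310,196),(205,206)],k2=[(249,9),(369,0),(375,178),(268,188)]).items(): print(n,[onz(d[n],p,.034)[:2].round(4) for p in ps])
# knob
for n,p in dict(m1=(351,105),m2=(410,131)).items():
    g=d[n]['img'].max(2)[p[1]-18:p[1]+18,p[0]-18:p[0]+18]; m=g<70; yy,xx=np.nonzero(m); print(n,p[0]-18+xx.mean(),p[1]-18+yy.mean(),m.sum(),onz(d[n],(p[0]-18+xx.mean(),p[1]-18+yy.mean()),.172))
```

```text
k1 [237  71  19  90 940]
k2 [310  47  17  92 954]
handle [0.4759944  0.25717006 0.09338269 0.05475354] [ 0.24 -0.46  0.62 -0.14 -0.3  -0.3  -0.55  0.92] 1.00384
handle [0.47599433 0.25717007 0.09335967 0.05475371] [ 0.24 -0.46  0.62 -0.14 -0.3  -0.3  -0.55  0.92] 1.0038949
k1 [array([0.3844, 0.3726]), array([0.546 , 0.3878]), array([0.57  , 0.1399]), array([0.407 , 0.1243])]
k2 [array([0.3815, 0.3727]), array([0.5461, 0.3853]), array([0.569 , 0.1389]), array([0.4058, 0.1233])]
m1 351.31501831501834 104.5934065934066 273 [ 0.63956557 -0.22025703  0.172     ]
m2 409.80973451327435 130.61946902654867 226 [ 0.63819143 -0.22020154  0.172     ]
```

Run:
```python
from h import *
from bench import arm, effector, readout, capture
o=rv(down(.0925)); x,y=.4763,.2565
arm.move_to([x,y,.13],o)
print('hit',arm.line_to([x,y,.050],rate=.1,f_stop=5)); s=readout.sense(); print(s['ee_pos'],s['contact_force'])
effector.clamp(); s=readout.sense(); print('open',s['opening']*95,s['contact_force'],s['t'])
arm.line_to([x,y,.075],rate=.08); s=readout.sense(); print('lift',s['ee_pos'],s['contact_force'],s['opening']*95,s['t'])
c=capture('wrist'); d=capture('side'); pickle.dump([c,d],open('c2.pkl','wb'))
cv2.imwrite('pics/lift.png',np.hstack([c['img'][:,:,::-1][:, :400],d['img'][:,:,::-1][:,120:520]]))
```

```text
hit False
[0.47662215 0.25658767 0.05056704] [0.43715336 0.51123935 0.1943835 ]
open 13.613593331706577 [-1.08852748  0.01872526 -0.05453311] 10.7083
lift [0.4763069  0.25648258 0.07517944] [-0.22277507  0.26454929 -3.31498877] 13.739623187958484 11.175
```

View pics/lift.png

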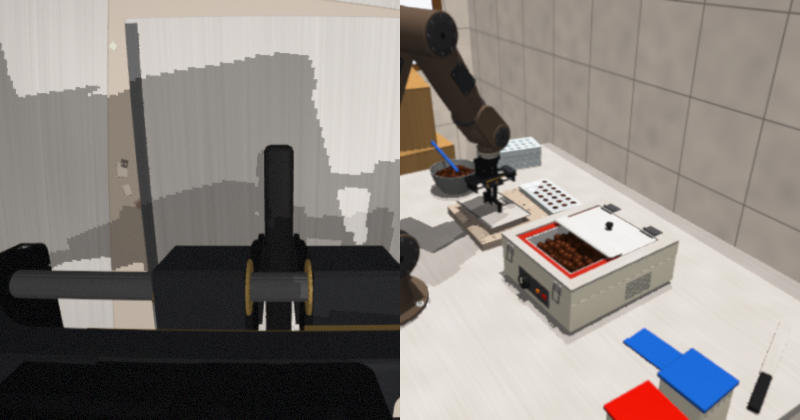

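The side view shows the cover lifted level. In the wrist view the handle's far end is at about (279,147). I'll check the offset along the bar, transfer, and touch the back edge down on the seal in front of the lip.

```bash
cat >> h.py <<'E'
M=np.array([.4755,-.230,0]);MY=.057;DY=0.;DZ=.0205
def pose(xb,zb,p,y=0.):
    "cover back bottom edge at melter (xb,zb), pitch p -> TCP position, rotvec"
    Rm=R.from_euler('z',MY); o=M+Rm.apply([xb-.085*np.cos(p),y,zb+.085*np.sin(p)])
    return o+(Rm*R.from_euler('y',p)).apply([0,DY,DZ]), rv(down(MY,p))
E
python3 - <<'E'
from h import *
from bench import arm, effector, readout, capture
c=pickle.load(open('c2.pkl','rb'))[0]
e=onz(c,(279,147),.101); print('bar end',e,'dist',(e[:2]-[.4763,.2565])@[-np.sin(.0925),np.cos(.0925)],'want .06')
arm.line_to([.4763,.2565,.27],rate=.25)
p,o=pose(.033,.215,.066); arm.move_to(p,o)
p,o=pose(.033,.170,.066); arm.line_to(p,rate=.1); arm.pause(.3); s0=readout.sense(); print(s0['t'],p,s0['ee_pos'],s0['contact_force'])
c=capture('wrist');d=capture('scene'); pickle.dump([c,d],open('c3.pkl','wb'))
w=c['img'][:300,:,::-1]; z=cv2.resize(d['img'][190:340,200:400,::-1],(400,300),interpolation=cv2.INTER_CUBIC)
cv2.imwrite('pics/over.png',np.vstack([w,np.pad(z,((0,0),(0,160),(0,0)))]))
E
```

```text
bar end [0.47239172 0.31662142 0.101     ] dist 0.060225391997769634 want .06
14.9 [ 0.42511904 -0.23287483  0.1960613 ] [ 0.42521981 -0.23292126  0.19645532] [-0.37732911 -0.14675632 -3.15815409]
```

View pics/over.png

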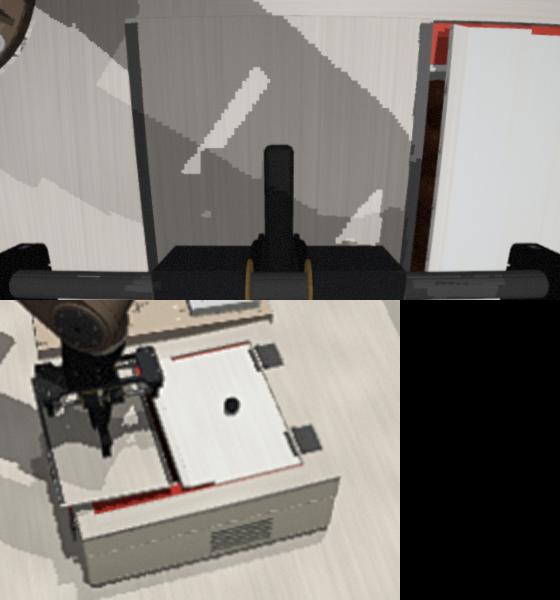

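Run:
```python
from h import *
c=pickle.load(open('c3.pkl','rb'))[0]; Rm=R.from_euler('z',MY)
def m(*v): return proj(c,M+Rm.apply(np.array(v)/1000))[0].round(1)
print('lip +y',m(48,128,168),'lap',m(60,128,163),'lip y0',m(48,0,168),'step',m(95,128,163))
print('recess edge floor y134',m(48,134,150),m(100,134,150),'pan',m(48,110,150))
t,o=pose(.033,.1704,.066); r=Rm*R.from_euler('y',.066); oo=t-r.apply([0,DY,DZ])
for v in([85,128,4],[85,128,0],[-85,128,4],[85,20,4],[-85,20,4]): print('cover',v,proj(c,oo+r.apply(np.array(v)/1000))[0].round(1))
cv2.imwrite('pics/z.png',cv2.resize(c['img'][0:110,380:520,::-1],(700,550),interpolation=cv2.INTER_CUBIC))
```

```text
lip +y [452.6  23.2] lap [469.2  26.4] lip y0 [430.1 238.5] step [527.7  28.5]
recess edge floor y134 [440.1  22.2] [522.6  24.7] pan [436.8  63. ]
cover [85, 128, 4] [431.1  19. ]
cover [85, 128, 0] [427.8  21.4]
cover [-85, 128, 4] [120.2  19.4]
cover [85, 20, 4] [414.  210.7]
cover [-85, 20, 4] [138.1 210.8]
```

View pics/z.png

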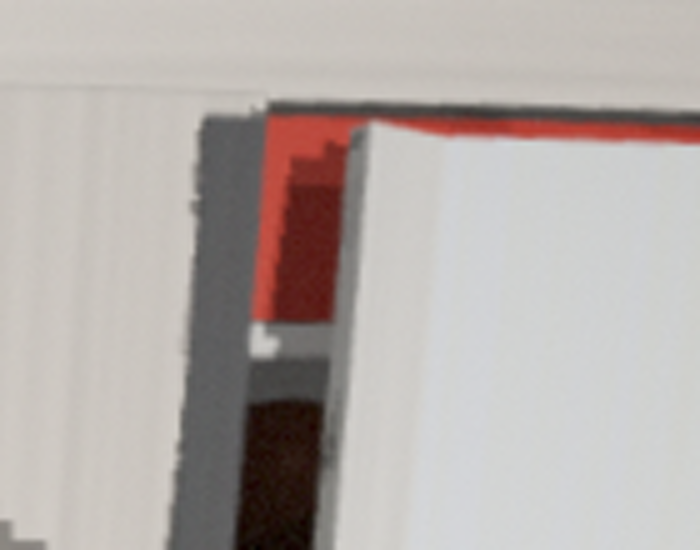

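The zoom shows the cover's corner at (433,20.5) and the lip's corner at (454.4,24.4). Both are about (+1.9,+1.4) px from my predictions, so the two agree with each other to within 1 mm. Next I'll touch down on the seal.

Run:
```python
from h import *
from bench import arm, effector, readout, capture
p,o=pose(.033,.144,.066); print('touch',arm.line_to(p,rate=.03,f_stop=3)); s=readout.sense()
p0,_=pose(.033,.150,.066); print(s['t'],s['ee_pos'],'zb est',.150+s['ee_pos'][2]-p0[2],s['contact_force'],s['ft_torque'])
```

```text
touch True
15.6917 [ 0.4249627  -0.23282285  0.17394361] zb est 0.1478823139885332 [ 0.48137334 -1.83915338 -0.17510419] [-0.21392113 -0.29200085  0.02901659]
```

Run:
```python
from h import *
from bench import arm, effector, readout, capture
p,o=pose(.033,.1491,.066); arm.line_to(p,rate=.03); f=readout.sense()['contact_force']; print(f)
p,o=pose(.088,.1491,.066); print('hit',arm.line_to(p,rate=.05,f_stop=5)); s=readout.sense(); print(s['t'],p,s['ee_pos'],s['contact_force'],s['ft_torque'])
c=capture('wrist');d=capture('scene'); g=capture('side'); pickle.dump([c,d,g],open('c4.pkl','wb'))
w=c['img'][:300,:,::-1]; z=cv2.resize(d['img'][200:330,220:380,::-1],(369,300),interpolation=cv2.INTER_CUBIC); q=cv2.resize(g['img'][190:310,215:405,::-1],(475,300),interpolation=cv2.INTER_CUBIC)
b=np.hstack([z,q])[:,:800]; cv2.imwrite('pics/slid.png',np.vstack([np.pad(w,((0,0),(0,240),(0,0))),b]))
```

```text
[ 0.06646706 -0.50980245 -3.40251022]
hit False
17.1917 [ 0.48002971 -0.22974153  0.1751613 ] [ 0.47978698 -0.22974481  0.17518683] [-0.16657599  0.05941938 -3.02907068] [-0.11272123 -0.04200544 -0.01390427]
```

View pics/slid.png

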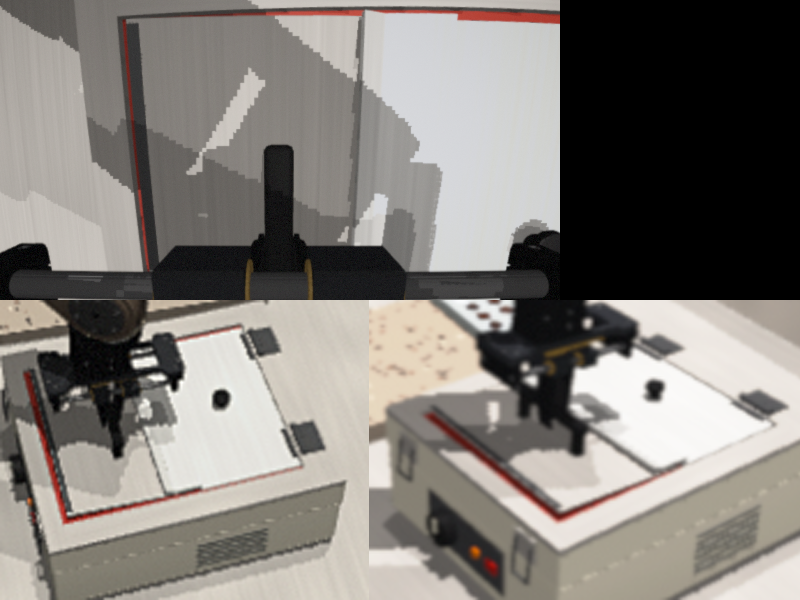

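The cover is under the lap with no contact, and a thin red sliver shows at its front edge (wrist (125,20) to (147,268)). Next the front comes down, then the press.

Run:
```python
from h import *
from bench import arm, effector, readout, capture
P=lambda s:(s['t'],s['ee_pos'].round(4),s['contact_force'].round(2),s['ft_torque'].round(2),round(s['opening']*95,2))
for a in(.033,0.):
    p,o=pose(.087,.1491,a); print('hit',arm.line_to(p,rate=.02,frame=o,f_stop=8)); print(P(readout.sense()))
p,o=pose(.087,.140,0.); print('press',arm.line_to(p,rate=.015,f_stop=22)); print(P(readout.sense()))
arm.pause(.5); print(P(readout.sense())); print(o, readout.sense()['eef_rot'])
c=capture('wrist');d=capture('scene'); g=capture('side'); pickle.dump([c,d,g],open('c5.pkl','wb'))
w=c['img'][:300,:,::-1]; z=cv2.resize(d['img'][200:330,220:380,::-1],(369,300),interpolation=cv2.INTER_CUBIC); q=cv2.resize(g['img'][190:310,215:405,::-1],(475,300),interpolation=cv2.INTER_CUBIC)
b=np.hstack([z,q])[:,:800]; cv2.imwrite('pics/press.png',np.vstack([np.pad(w,((0,0),(0,240),(0,0))),b]))
```

```text
hit False
(17.6583, array([ 0.478 , -0.2299,  0.1725]), array([-0.18,  0.35, -3.11]), array([-0.1 ,  0.02, -0.03]), 13.59)
hit False
(17.95, array([ 0.4774, -0.23  ,  0.1698]), array([ 0.53, -0.24, -2.72]), array([-0.14,  0.08, -0.03]), 14.08)
press True
(18.2, array([ 0.4774, -0.23  ,  0.1698]), array([-0.32,  0.86,  4.5 ]), array([ 0.02,  0.12, -0.06]), 13.72)
(18.7, array([ 0.4774, -0.23  ,  0.1698]), array([-0.24,  0.75,  6.32]), array([ 0.03,  0.1 , -0.06]), 13.68)
[3.14031686e+00 8.95232703e-02 5.48171932e-18] [ 3.13997604e+00  8.97410631e-02 -1.14709516e-03]
```

View pics/press.png

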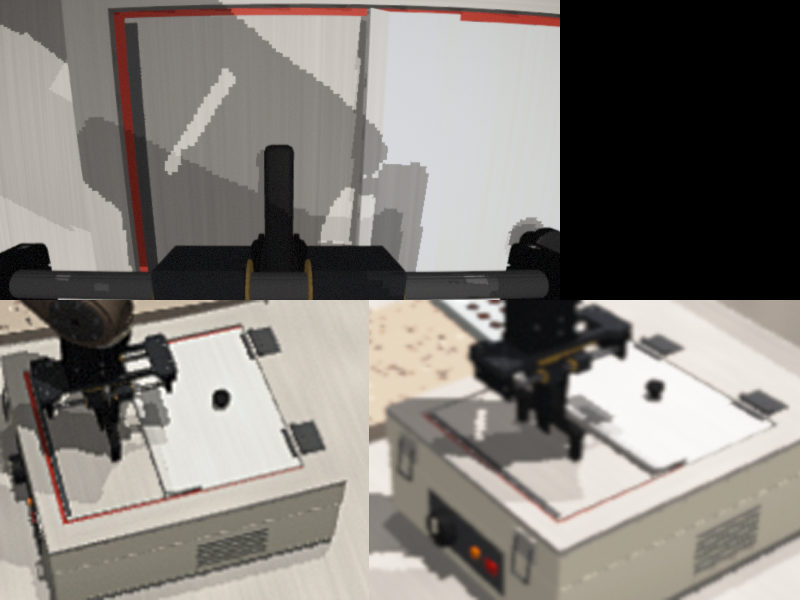

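Images show the cover lying flat with an even red margin at its front and +y side, and the leaf down. The settled push is only about 10 N, so I'll press a bit more.

Run:
```python
from h import *
from bench import arm, effector, readout, capture
P=lambda s:(s['t'],s['ee_pos'].round(4),s['contact_force'].round(2),s['ft_torque'].round(2))
for i in range(4):
    s=readout.sense()
    if s['contact_force'][2]>14: break
    p,o=pose(.087,.140,0.); h=arm.line_to(p,rate=.008,f_stop=13); arm.pause(.5); print(h,P(readout.sense()))
arm.pause(1.); print(P(readout.sense()))
```

```text
True (19.6917, array([ 0.4774, -0.23  ,  0.1698]), array([-0.16, -0.29,  4.99]), array([ 0.01,  0.1 , -0.03]))
True (20.5333, array([ 0.4774, -0.23  ,  0.1697]), array([-0.33,  0.7 ,  4.77]), array([-0.06,  0.06, -0.03]))
True (21.3833, array([ 0.4774, -0.23  ,  0.1697]), array([0.3 , 0.97, 5.85]), array([-0.02,  0.1 , -0.02]))
True (22.2333, array([ 0.4774, -0.23  ,  0.1697]), array([0.59, 1.02, 5.17]), array([ 0.01,  0.14, -0.02]))
(23.2333, array([ 0.4774, -0.23  ,  0.1697]), array([-0.21,  0.03,  4.91]), array([-0.01,  0.15,  0.02]))
```

f_stop evidently resets the hold target when it stops, so I'll step the target down without it and watch the force.

Run:
```python
from h import *
from bench import arm, effector, readout, capture
P=lambda s:(s['t'],s['ee_pos'].round(4),s['contact_force'].round(2),s['ft_torque'].round(2),round(s['opening']*95,2))
p,o=pose(.087,.1491,0.); z=readout.sense()['ee_pos'][2]
for i in range(10):
    z-=.0004; arm.line_to([p[0],p[1],z],rate=.01); arm.pause(.25); s=readout.sense(); print(round(z,4),P(s))
    if s['contact_force'][2]>15: break
arm.pause(1.); print(P(readout.sense()))
```

```text
0.1693 (23.7333, array([ 0.4774, -0.23  ,  0.1698]), array([-1.81,  1.05,  7.52]), array([-0.02,  0.44, -0.04]), 13.65)
0.1689 (24.2333, array([ 0.4774, -0.23  ,  0.1697]), array([-4.06,  1.08, 10.61]), array([ 0.03,  0.73, -0.03]), 13.97)
0.1685 (24.7333, array([ 0.4774, -0.23  ,  0.1697]), array([-5.77,  2.04, 15.28]), array([0.27, 0.95, 0.01]), 13.74)
(25.7333, array([ 0.4774, -0.23  ,  0.1697]), array([-4.75,  1.02, 16.55]), array([ 0.28,  0.99, -0.04]), 13.73)
```

Run:
```python
from h import *
from bench import arm, readout, capture
c=capture('wrist')['img'].astype(int); a=pickle.load(open('c5.pkl','rb'))[0]['img']; print('img diff',abs(c-a)[:235].mean(), readout.sense()['contact_force'])
arm.sign_off()
```

```text
img diff 1.5058915906788248 [-5.51172131  1.84683242 16.36030999]
the job is handed in; nothing more can be done
```

The front cover is seated in the recess with its back edge under the lap. The gripper was still pressing it down when I handed in, at about 26 s; no verdict is reported.

**What I did:** I gripped the cover by its handle and lifted it off the slab. I touched its tilted back edge (3.8°) on the seal in front of the lip, slid it under the lap without contact, and lowered the front.

**Last checks:**
- **Push:** the wrist force was about 16 N and steady. With the cover's weight that makes about 20 N on the seal. There was also about 5 N of steady sideways force, and nothing was moving.
- **Position:** I estimate the cover within about 2 mm of its place in x and y. The gripper was level to about 0.001 rad. The pressed height came out 1 mm below what I expected from the slab, so nothing is propping the cover up.
- **Pictures:** the last view, taken before the final press, showed the cover flat with an even red margin, and the leaf down. A final wrist image, compared numerically, showed almost no change. The mould, scraper and bowl were never approached, but I did not measure them at the end.

**What disagreed:**
- **Handle height:** the two wrist views put it at 55 mm, against 60–68 mm from the fixed cameras and 68 mm from your text. I gripped at the 68 mm height, and it held.
- **First touch:** the back edge met the seal about 2 mm lower than expected, and 1.3 mm below the final seated height. That is probably a small tilt in the grip.
- **First press:** stopping on a force limit left only about 9–10 N on the seal, so I stepped the push up without that limit.

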